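# Start the spade screw of the board fixture with the slotted driver

## Robot

A 7-joint arm with a two-finger parallel gripper is mounted at the origin on a cart in front of the work surface, level with it; the furniture and walls round the work are solid. World frame = base frame: x ahead of the robot, y to its left, z up, the work surface at z = 0. Lengths are in m, angles in rad, forces in N, time in s.
With the tool pointing down it reaches from about 0.35 to 0.9 m from the base axis. Payload 8.1 kg.
Tool frame: the origin (TCP) lies on the centre line of the jaws, within the pads' length; the fingertips stand 17 mm ahead of it and the grasp point (between the pads) lies 2 mm behind it; z points along the fingers, y is the direction in which the jaws open and shut (so a half turn about z gives the same grasp; the last joint's range is limited). The gripper opens to 92 mm and grips with 3 to 60 N. Pads are 19 mm wide; open, the fingers measure 130 mm over their backs; the gripper's body (75 mm by 190 mm) begins 47 mm behind the grasp point.
Start: joints at [1.159, 0.434, 0.025, 1.573, -0.012, 1.134, -0.075], TCP at [0.19, -0.595, 0.205] pointing down, gripper open.
Joint ranges: [-2.62, 2.62], [-0.44, 2.09], [-1.27, 1.32], [0.08, 2.57], [-1.32, 4.46], [0.12, 2], [-2.74, 2.74]. Speed limits (rad/s): [2.22, 2.22, 3.01, 3.01, 3.14, 3.14, 3.14].

## Interface

Orientations are given as a rotation vector (axis times angle).
In Python, from cell import arm, imaging, job gives the robot as it stands.
- The arm moves only by the tool jog_arm, never from a script. Its argument "moves" is a list of rows, each an object with "fingers": the closure, from -1 (fully open) to 1 (shut); "xyz": the shift along the tool's x, y, z in cm, a list of three; "angular": the turn, a rotation vector about the tool's x, y, z in rad, a list of three. In form: [{"fingers": fingers, "xyz": [dx, dy, dz], "angular": [ax, ay, az]}, ...]. A call has 1 to 12 rows; each row is the pose to reach, as a shift and turn from the pose commanded when the call began, along the tool's axes at that moment; what a row does not reach only later rows make up. A row lasts 1/8 s, in which the tool goes at most 62.5 mm and 10.7 degrees, less where a joint would pass 70% of its speed; a pose out of reach is approached as far as the arm can. A call with a gripper value outside its range is refused whole. The fingers move at their own pace and stop on an object; "grip_force" is the grip in N (left out, the last holds). Time passes only in rows, so rows that repeat a pose let the fingers close. It gives the time, the measured TCP pose, the force and the opening at its end, in the units of the state.
- arm.observe(): the state, without advancing time (a new reading comes with each control period).
- imaging.get_image(name): name is "scene" or "top"; returns the picture (420x560x3 uint8, red, green, blue); there is no depth.
- imaging.camera_params(name): a dict with "fx", "fy", "cx", "cy" (pixels), "dist" ([k1, k2, p1, p2, k3] as OpenCV has them; the pictures are not rectified), "rvec" (rotation vector, rad) and "tvec" (3), from world to camera coordinates, as OpenCV has them. Camera axes: x right, y down, z forward; pixel columns grow to the right and rows downward; lengths in m; the calibration is good to about 2 mm. A picture is of the moment at which its call begins. camera_params takes no time and is no camera call.
- job.sign_off(): hands the job in, once; it reports no verdict.
The state is a dict: "clock": time; "joints": joint angles; "dq": joint speeds; "joint_efforts": joint torques, N m; "position": TCP position; "ee_rot": TCP orientation; "force": force on the tool from outside, world axes, zero at the start; "ft_torque": the same for the moment, N m; "width": opening from 0.0 (shut) to 1.0 (fully open).
Only numpy, scipy, OpenCV 4.12 (cv2) and the standard library are available. Lean on these libraries where they do the work, as an engineer would, in place of code of your own. Each camera call takes 0.05 s, during which the arm holds its last target. There are 200 camera calls.

## Task

Start the spade-head screw of the board fixture: pick up the driver with the slotted foot, set it down upright and centred over the screw's flat tab, all the way onto the plate, and only then turn it about a quarter turn clockwise (seen from above) so that the screw turns with it. Leave that driver standing upright over the screw, let go of it, and leave the other, round-footed driver standing where it is.

Things in the scene. Friction and masses are not known exactly. Their poses are not given: they have to be found in the camera images.
- slot_driver: Driver to use, loose, 0.16 kg, 112 mm tall, upright on its foot. Origin: centre of the foot's underside, z up. Handle: black paddle, 42 mm along x, 22 mm along y (grip across y), 46 to 112 mm above the origin. Foot: steel, 40 (x) x 46 (y) x 32 mm, cut from below by a slot along x, open at both ends, 18 mm wide, 24 mm deep, between two jaws. Half a turn about z makes no difference.
- socket_driver: A look-alike to be left alone: same black paddle handle and height, loose, standing on a round steel foot of 36 mm diameter without a slot. Origin: centre of the foot's underside, z up.
- screw_foot (a point): Where the spade screw's axis meets the top of the fixture's plate (aluminium, 96 x 210 x 14 mm, fixed to the bench, a small circuit board in its middle, a low round screw at its other end). The screw's head: upright steel tab on the plate, 44 mm along this x, 6 mm thick along y, 18 mm high; z up, x and y turn with it. Plate flat and clear for 30 mm round it: the jaws stand there.
- spade_screw (a joint): Turn of the spade screw in rad, growing clockwise seen from above; 0 to 0.15 at the start, stops at 3.0. It turns in place, without rising or sinking, with light friction (0.05 N m), and stays where left. With the slot along the tab the driver has 6 mm to spare on each side and turns up to 16 degrees before its jaws take the tab along.

How it is judged:
By the outcome, as a careful person would: the job done as asked, in the order asked, and still so for the second after the job is handed in, with the robot touching nothing.
It also fails if it takes over 43 s, if anything falls off the work surface, if the arm or the gripper's body presses on something with over 40 N, if the wrist force passes 120 N, or if a joint passes its speed limit or range.

## Working session

There is one attempt and no reset: what is moved stays moved. The work goes in short steps, Python scripts to look and compute and a tool call to move; the robot and the scene stay as the last step left them, time stands still between calls to the robot, and variables do not carry over. Pictures are saved under pics/ and viewed, about 8 in all and at most 12, crops included, and the job is handed in when it is done.

Besides the shell and the picture viewer there is one more tool, called after "Call:" as name(argument=value, ...) on one line, values as JSON. jog_arm: Moves the arm, as the interface text tells. Its arguments: {"type":"object","properties":{"moves":{"type":"array"},"grip_force":{"type":"number"}},"required":["moves"]}

```bash
mkdir -p pics; ls
python3 - <<'E'
from cell import arm, imaging, job
import cv2
for n in("scene","top"):
    im=imaging.get_image(n); cv2.imwrite(f"pics/{n}0.png",im[:,:,::-1]); print(n,imaging.camera_params(n))
print(arm.observe())
E
```

```text
pics
scene {'fx': 405.3826182512726, 'fy': 405.3826182512726, 'cx': 278.26140142975413, 'cy': 209.16233852034102, 'dist': array([0.01629484, 0.        , 0.        , 0.        , 0.        ]), 'rvec': array([ 0.71158935, -2.69408544,  1.00850142]), 'tvec': array([0.31895617, 0.37078842, 0.56289519])}
top {'fx': 499.97562410936615, 'fy': 499.97562410936615, 'cx': 278.09328896209354, 'cy': 204.44320058169396, 'dist': array([-0.09572702,  0.        ,  0.        ,  0.        ,  0.        ]), 'rvec': array([ 2.07133899, -2.16582227,  0.22157807]), 'tvec': array([-0.2371893 ,  0.51774336,  0.92353575])}
{'clock': 0.1, 'joints': array([ 1.15941082,  0.43514632,  0.02497463,  1.57398423, -0.01155751,
        1.13398114, -0.07508057]), 'dq': array([ 2.06622606e-04, -2.06196460e-03,  1.11112465e-03, -3.58301529e-03,
        2.16994869e-03, -1.47834063e-05, -1.71944737e-03]), 'joint_efforts': array([ 3.36669356e-03, -6.69128752e+01,  9.87793654e-01, -3.15143645e+01,
       -6.06673630e-02,  3.73313762e-02,  7.10173731e-05]), 'position': array([ 0.18972924, -0.59501353,  0.20433629]), 'ee_rot': array([-3.10292343e+00, -4.82860135e-01,  5.84603262e-04]), 'force': array([-0.03012389, -0.61014143, -0.152254  ]), 'ft_torque': array([-0.02409974,  0.05510154,  0.02691304]), 'width': 0.9974601625346653}
```

View pics/scene0.png

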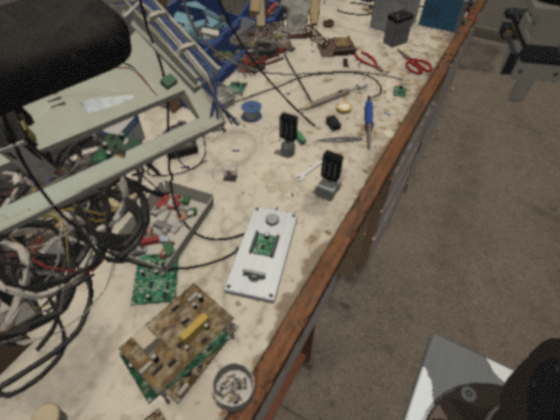

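View pics/top0.png

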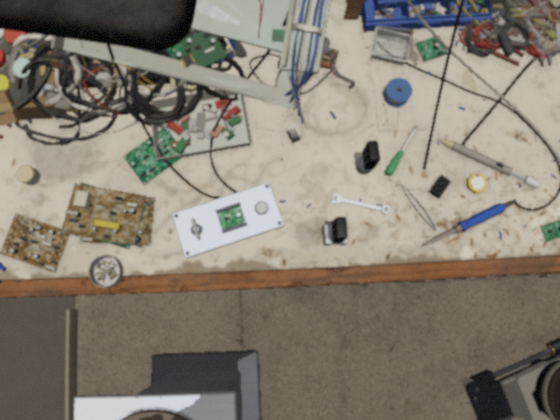

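Scene view: two black-handled drivers, at (288,133) and (329,175), and the plate with the tab at (254,275). In the top view they are at (371,155), (336,231) and tab (196,229). Next I'll zoom in.

Run:
```python
import cv2,numpy as np
s=cv2.imread("pics/scene0.png");t=cv2.imread("pics/top0.png")
f=lambda im,x,y,w,h:cv2.resize(im[y:y+h,x:x+w],(400,300),interpolation=cv2.INTER_CUBIC)
cv2.imwrite("pics/z.png",np.vstack([np.hstack([f(s,265,105,120,90) ,f(s,220,245,80,60)]),np.hstack([f(t,310,135,160,120)[:, :],f(t,165,185,120,90)])]))
cv2.imwrite("pics/z2.png",np.vstack([np.hstack([f(s,300,145,60,60*3//4+15)[:, :] ,f(s,260,105,60,60)]),np.hstack([f(t,310,205,60,45),f(t,170,207,60,45)])]))
```

```text
(no output)
```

View pics/z2.png

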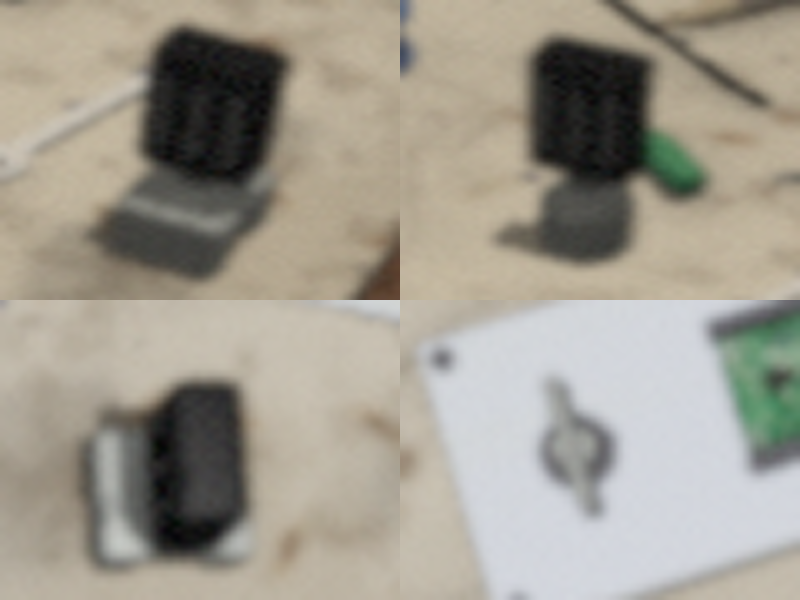

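```bash
cat > h.py <<'E'
import cv2,numpy as np
from scipy.optimize import minimize,least_squares
from cell import arm,imaging,job
P={n:imaging.camera_params(n) for n in("scene","top")}
def proj(n,p):
    c=P[n];K=np.array([[c["fx"],0,c["cx"]],[0,c["fy"],c["cy"]],[0,0,1]])
    return cv2.projectPoints(np.asarray(p,float).reshape(-1,3),c["rvec"],c["tvec"],K,c["dist"])[0][:,0]
def box(x,y,yaw,L,W,z0,z1):
    c,s=np.cos(yaw),np.sin(yaw)
    return [(x+c*a-s*b,y+s*a+c*b,z) for z in(z0,z1) for a in(-L/2,L/2) for b in(-W/2,W/2)]
def back(n,uv,z,g=(0.5,-.4)):
    return least_squares(lambda q:(proj(n,[q[0],q[1],z])[0]-uv),g).x
def mask(n,pts,S=8):
    h=cv2.convexHull(((proj(n,pts)+.5)*16).astype(np.float32)).astype(np.float32)
    x0,y0=np.floor(h.min(0)[0]/16).astype(int)-2; 
    m=np.zeros((420,560),np.uint8); b=np.zeros((420*S//S,1))
    q=((proj(n,pts)+.5)); hull=cv2.convexHull(q.astype(np.float32))[:,0]
    big=np.zeros((80*S,80*S),np.uint8); cv2.fillConvexPoly(big,np.round(((hull-[x0,y0])*S-.5)*16).astype(np.int32),255,shift=4)
    sm=cv2.resize(big,(80,80),interpolation=cv2.INTER_AREA)
    out=np.zeros((500,640),np.uint8); out[y0:y0+80,x0:x0+80]=sm
    return cv2.GaussianBlur(out[:420,:560].astype(float)/255,(0,0),.8)
def overlay(n,im,boxes,roi,k=7):
    x,y,w,h=roi; o=cv2.resize(im[y:y+h,x:x+w],None,fx=k,fy=k,interpolation=cv2.INTER_CUBIC)
    for b,col in boxes:
        q=(proj(n,b)+.5-[x,y])*k
        for i in range(8):
            for j in range(i):
                if bin(i^j).count("1")==1: cv2.line(o,tuple(int(v) for v in q[i]),tuple(int(v) for v in q[j]),col,1,cv2.LINE_AA)
    return o
E
cat > fit.py <<'E'
from h import *
I={n:cv2.imread(f"pics/{n}0.png") for n in P}
G={n:I[n].max(2).astype(float) for n in P}
def fit(L,W,z0,z1,D,rois,g):
    def cost(q):
        e=0
        for n in rois:
            x,y,w,h=rois[n]; e+=((mask(n,box(*q,L,W,z0,z1))-D[n])[y:y+h,x:x+w]**2).sum()
        return e
    best=min((minimize(cost,[g[0],g[1],a],method="Nelder-Mead",options=dict(initial_simplex=np.array([[g[0],g[1],a],[g[0]+.01,g[1],a],[g[0],g[1]+.01,a],[g[0],g[1],a+.3]]),maxiter=150)) for a in g[2]),key=lambda r:r.fun)
    return best.x,best.fun
D={n:np.clip((105-G[n])/60,0,1) for n in P}
R={"scene":(312,140,40,42),"top":(322,208,32,38)}
g=back("top",[339,229],.112)
for r in (R,{"scene":R["scene"]},{"top":R["top"]}):
    q,f=fit(.042,.022,.046,.112,D,r,(*g,(0,.8,1.6,2.4))); print("drv",q,f)
    if len(r)==2: d=q
g2=back("scene",[288,125],.08);print("other approx",g2)
# plate, tab
pl=[back("top",c,.014) for c in ((270,184.5),(284,221.5),(187,254.5),(173.5,212))]; print("plate",pl)
u=lambda x,y:np.array([(x-400+.5)/6.667-.5+170,(y-300+.5)/6.667-.5+207])
a,b=back("top",u(553,380),.032),back("top",u(596,512),.032)
print("tab ends",a,b,np.linalg.norm(a-b),"mid",(a+b)/2,"yaw",np.arctan2(*(a-b)[::-1])," hub",back("top",u(577,453),.015))
m=(a+b)/2;yaw=np.arctan2(*(a-b)[::-1])
B=[(box(*d,.042,.022,.046,.112),(0,255,255)),(box(*d,.04,.046,0,.032),(0,0,255))]
T=[(box(*m,yaw,.044,.006,.014,.032),(0,0,255))]
print("scene of mid",proj("scene",[*m,.032]))
cv2.imwrite("pics/o1.png",np.vstack([np.hstack([overlay("scene",I["scene"],B,(305,145,55,42)),overlay("scene",I["scene"],T,(227,254,55,42))]),np.hstack([overlay("top",I["top"],B,(310,208,55,42)),overlay("top",I["top"],T,(170,208,55,42))])]))
E
python3 fit.py
```

```text
drv [ 0.44639049 -0.3691203   0.30039747] 146.2023355594689
drv [ 0.44495468 -0.36259673  2.38215718] 30.52582584400421
drv [ 0.44644802 -0.36964337  2.98343083] 58.40714875572544
other approx [ 0.5947585 -0.4479933]
plate [array([ 0.55687248, -0.24581564]), array([ 0.47889175, -0.27083115]), array([ 0.42061481, -0.07414336]), array([ 0.50825122, -0.04746611])]
tab ends [ 0.48973215 -0.08909031] [ 0.44953877 -0.10137223] 0.04202800045643605 mid [ 0.46963546 -0.09523127] yaw 0.29655974022630616  hub [ 0.47012537 -0.09332787]
scene of mid [[255.13596683 270.26082192]]
```

View pics/o1.png

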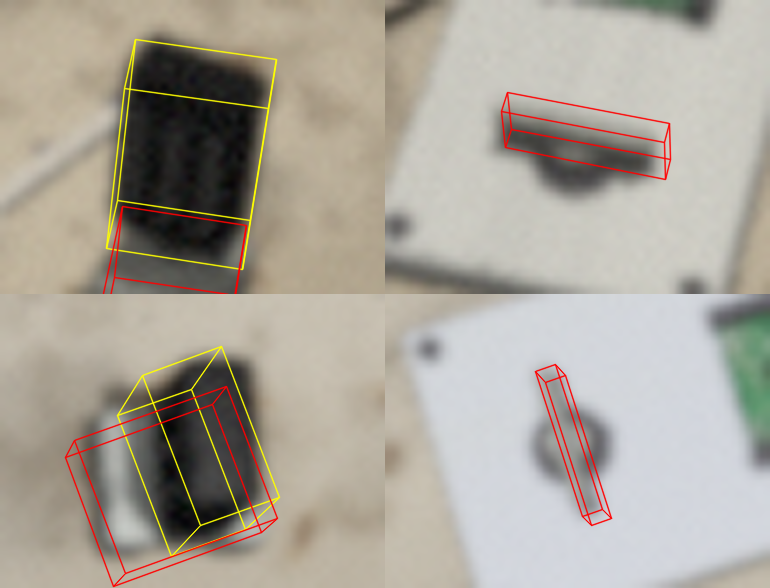

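The wireframes show the box fit at the driver is skewed by shadow: top-view handle yaw should be near 0, not 0.3. Tab is off by about 1.5 px in the scene view. I'll refit with a chroma-based silhouette of foot plus handle.

```bash
cat > fit2.py <<'E'
from h import *
import sys
def fitdrv(I,R,g,z=0.0):
    def cost(q,ns):
        e=0
        for n in ns:
            x,y,w,h=R[n]; m=np.maximum(mask(n,box(*q,.042,.022,z+.046,z+.112)),mask(n,box(*q,.04,.046,z,z+.032)))
            m=np.maximum(m,mask(n,box(*q,.016,.016,z+.03,z+.05)))
            e+=((m-D[n])[y:y+h,x:x+w]**2).sum()
        return e
    D={}
    for n in R:
        f=cv2.GaussianBlur(I[n].astype(float),(0,0),.5); c=(f[:,:,2]-f[:,:,0])/(f[:,:,2]+f[:,:,0]+1)
        x,y,w,h=R[n]; bg=np.percentile(c[y:y+h,x:x+w],85); D[n]=np.clip(1.25-1.25*c/bg,0,1)
        D[n]=np.maximum(D[n],np.clip((75-f.max(2))/25,0,1))
        cv2.imwrite(f"pics/D{n}.png",cv2.resize((D[n][y:y+h,x:x+w]*255).astype(np.uint8),(w*7,h*7)))
    out=[]
    for ns in (list(R),)+tuple([n] for n in R):
        out.append(min((minimize(cost,[*g[:2],a],args=(ns,),method="Nelder-Mead",options=dict(initial_simplex=np.array([[g[0],g[1],a],[g[0]+.008,g[1],a],[g[0],g[1]+.008,a],[g[0],g[1],a+.2]]),maxiter=150)) for a in g[2]),key=lambda r:r.fun))
        print(ns,out[-1].x.round(4),round(out[-1].fun,1))
    return out
if __name__=="__main__":
    I={n:cv2.imread(f"pics/{n}0.png") for n in P}
    R={"scene":(308,142,45,62),"top":(316,208,42,44)}
    o=fitdrv(I,R,(.4464,-.369,(-.1,.15)))
    L=[]
    for n in R:
        k={"scene":1,"top":2}[n]; x,y,w,h=R[n]
        for q in (o[0].x,o[k].x):
            v=overlay(n,I[n],[(box(*q,.042,.022,.046,.112),(0,255,255)),(box(*q,.04,.046,0,.032),(0,0,255))],R[n],6); v=cv2.copyMakeBorder(v,0,372-v.shape[0],0,270-v.shape[1],0); L.append(v)
        d=cv2.cvtColor(cv2.resize(cv2.imread(f"pics/D{n}.png",0),(w*3,h*3)),cv2.COLOR_GRAY2BGR); d=cv2.copyMakeBorder(d,0,372-d.shape[0],0,260-d.shape[1],0);L.append(d)
    cv2.imwrite("pics/o2.png",cv2.resize(np.vstack([np.hstack(L[:3]),np.hstack(L[3:])]),(800,600)))
E
python3 fit2.py
```

```text
['scene', 'top'] [ 0.4495 -0.3704  0.0787] 262.8
['scene'] [ 0.4489 -0.3699  0.2336] 136.9
['top'] [ 0.4486 -0.3711  0.008 ] 110.1
```

View pics/o2.png

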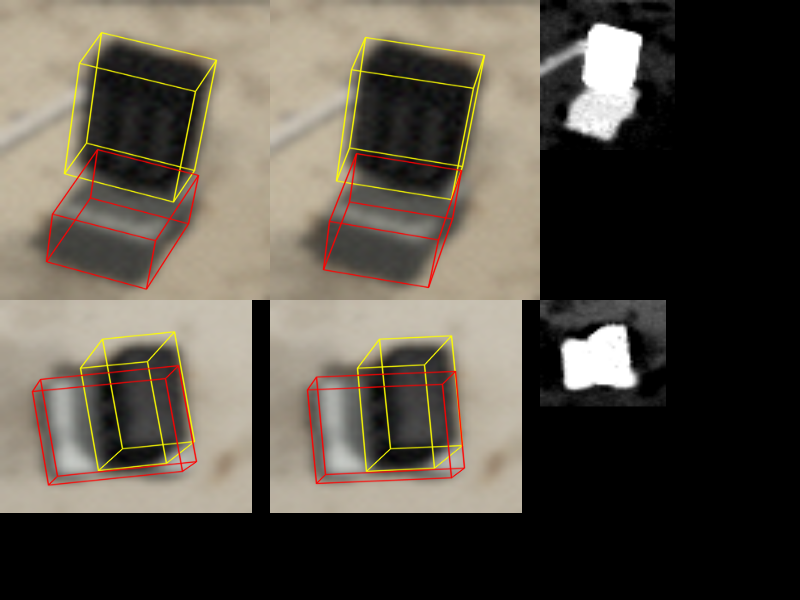

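```bash
cat > fit3.py <<'E'
from h import *
I={n:cv2.imread(f"pics/{n}0.png") for n in P}
R={"scene":(317,160,32,45),"top":(316,208,42,44)}
D={}
for n in R:
    f=I[n].astype(float); c=(f[:,:,2]-f[:,:,0])/(f[:,:,2]+f[:,:,0]+1); c=cv2.GaussianBlur(c,(0,0),.6)
    x,y,w,h=R[n]; bg=np.percentile(c[y:y+h,x:x+w],85); print(n,bg)
    D[n]=np.clip(1.5-2*c/bg,0,1)
def mod(n,q): 
    return np.max([mask(n,box(*q,.036,.018,.046,.112)),mask(n,box(*q,.042,.022,.05,.108)),mask(n,box(*q,.04,.046,0,.032)),mask(n,box(*q,.016,.016,.03,.05))],0)
def cost(q,n,yaw):
    x,y,w,h=R[n]; return ((mod(n,(*q,yaw))-D[n])[y:y+h,x:x+w]**2).sum()
best={}
for n in R:
    for yaw in np.arange(-.4,.41,.1):
        r=minimize(cost,[.449,-.37],args=(n,yaw),method="Nelder-Mead",options=dict(initial_simplex=[[.449,-.37],[.457,-.37],[.449,-.362]],maxiter=60))
        print(n,round(yaw,2),r.x.round(4),round(r.fun,1))
        if n not in best or r.fun<best[n][1]: best[n]=((*r.x,yaw),r.fun)
L=[]
for n in R:
    x,y,w,h=R[n]; q=best[n][0]
    v=overlay(n,I[n],[(box(*q,.042,.022,.046,.112),(0,255,255)),(box(*q,.04,.046,0,.032),(0,0,255))],R[n],6)
    d,m=[cv2.cvtColor(cv2.resize((a[y:y+h,x:x+w]*255).astype(np.uint8),None,fx=6,fy=6),cv2.COLOR_GRAY2BGR) for a in(D[n],mod(n,q))]
    o=cv2.resize(I[n][y:y+h,x:x+w],None,fx=6,fy=6)
    t=np.hstack([o,v,d]); L.append(cv2.copyMakeBorder(t,0,0,0,800-t.shape[1],0))
cv2.imwrite("pics/o3.png",np.vstack(L))
E
python3 fit3.py
```

```text
scene 0.11198564828301724
top 0.07833784961137288
scene -0.4 [ 0.456 -0.377] 123.0
scene -0.3 [ 0.4557 -0.3767] 122.3
scene -0.2 [ 0.4554 -0.3761] 120.2
scene -0.1 [ 0.4546 -0.3764] 116.5
scene -0.0 [ 0.454  -0.3764] 112.0
scene 0.1 [ 0.4528 -0.3764] 107.4
scene 0.2 [ 0.452  -0.3777] 97.9
scene 0.3 [ 0.452 -0.378] 92.8
scene 0.4 [ 0.4533 -0.3794] 102.8
top -0.4 [ 0.446 -0.369] 144.8
top -0.3 [ 0.4462 -0.3699] 134.2
top -0.2 [ 0.4461 -0.3703] 122.4
top -0.1 [ 0.4474 -0.3706] 111.4
top -0.0 [ 0.448  -0.3712] 104.0
top 0.1 [ 0.4481 -0.3708] 106.6
top 0.2 [ 0.4481 -0.3706] 119.9
top 0.3 [ 0.4469 -0.3707] 134.5
top 0.4 [ 0.4457 -0.371 ] 147.7
```

View pics/o3.png

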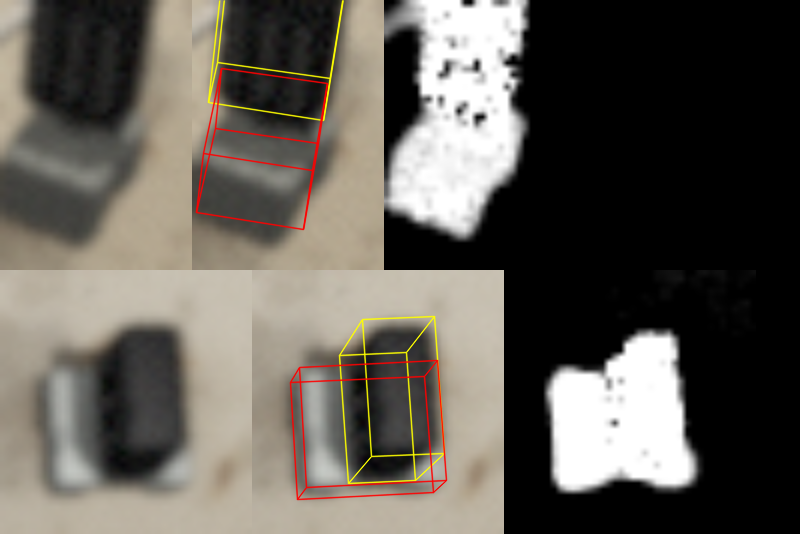

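```bash
sed -i 's/"scene":(317,160,32,45)/"scene":(308,142,45,62)/; s/^def mod/D["scene"][:171,:320]=0; D["scene"][:,:310]=0\ndef mod/; s/\.036,\.018,\.046,\.112/.034,.014,.047,.112/; s/\.042,\.022,\.05,\.108/.041,.021,.05,.107/; s/\.04,\.046,0,\.032/.038,.044,0,.031/; s/-\.4,\.41,\.1/-.35,.21,.05/' fit3.py; python3 fit3.py
```

```text
scene 0.11241170438063074
top 0.07833784961137288
scene -0.35 [ 0.4501 -0.3703] 191.5
scene -0.3 [ 0.4498 -0.3702] 190.4
scene -0.25 [ 0.45   -0.3709] 188.8
scene -0.2 [ 0.45   -0.3708] 185.0
scene -0.15 [ 0.4496 -0.3705] 180.9
scene -0.1 [ 0.4502 -0.3712] 176.8
scene -0.05 [ 0.4499 -0.3717] 170.6
scene -0.0 [ 0.4496 -0.3708] 164.6
scene 0.05 [ 0.4493 -0.3711] 158.3
scene 0.1 [ 0.4493 -0.3707] 152.5
scene 0.15 [ 0.4495 -0.3713] 148.0
scene 0.2 [ 0.4494 -0.3711] 144.9
top -0.35 [ 0.4458 -0.3692] 111.6
top -0.3 [ 0.4462 -0.3697] 104.8
top -0.25 [ 0.4463 -0.3699] 97.9
top -0.2 [ 0.4464 -0.3703] 90.4
top -0.15 [ 0.447  -0.3707] 83.2
top -0.1 [ 0.4477 -0.3708] 77.4
top -0.05 [ 0.4479 -0.3712] 71.2
top -0.0 [ 0.448  -0.3712] 69.6
top 0.05 [ 0.4479 -0.371 ] 71.0
top 0.1 [ 0.4481 -0.3708] 76.5
top 0.15 [ 0.4478 -0.3709] 85.0
top 0.2 [ 0.4474 -0.3706] 94.0Traceback (most recent call last):
  File "fit3.py", line 26, in <module>
    t=np.hstack([o,v,d]); L.append(cv2.copyMakeBorder(t,0,0,0,800-t.shape[1],0))
                                   ~~~~~~~~~~~~~~~~~~^^^^^^^^^^^^^^^^^^^^^^^^^^
cv2.error: OpenCV(4.12.0) /io/opencv/modules/core/src/copy.cpp:1160: error: (-215:Assertion failed) top >= 0 && bottom >= 0 && left >= 0 && right >= 0 && _src.dims() <= 2 in function 'copyMakeBorder'
```

```bash
cat > t.py <<'E'
import re
src=open('fit3.py').read().split("best={}")[0]; exec(src)
for n,q in (("scene",(.4496,-.3708,-.1)),("top",(.448,-.3712,0))):
    x,y,w,h=R[n]; d=D[n][y:y+h,x:x+w]; m=mod(n,q)[y:y+h,x:x+w]
    print(n,d.sum(),m.sum()); 
    for r in range(0,h,2 if n=="scene" else 1): print("".join(" dm#"[int(a>.5)+2*int(b>.5)] for a,b in zip(d[r],m[r])))
E
python3 t.py
```

```text
scene 0.11241170438063074
top 0.07833784961137288
scene 697.5556558732937 988.1786123450587
                                             
                                             
                                             
                                             
                  mmmm                       
                mm###mmmmm                   
              mmm#########mmmmm              
             mmmm##############mmm           
             mmmm######mmm#######mm          
             #########mm####m####mm          
            ####################mmm          
            mmm##################mm          
            mmm#################mm           
            mmm#################mm           
            mmm####m####m####mmmmm           
           mmmm###mm##########mmm            
           mmmm##############m#mm            
              mmm#m###########mmm            
              mm#####m#########              
            mmm#########m#######m            
          mmm###################m            
         mm#####################m         
[... 1363 characters left out ...]
      #######################m           
       m######################m           
       m######################m           
       m######################m           
       m##########m###########m           
       m######################m           
       m######################m           
       m######################m           
        #######################           
        #######################m          
        ########################          
        ########################          
        ########################          
        ########################          
        m########mmmmmmm#######           
        m#####mmmmmmmmmmmmmmmm            
         mmmm
```

```bash
cat >> h.py <<'E'
from scipy.spatial.transform import Rotation as Ro
def togo(p,yaw):
    s=arm.observe(); R=Ro.from_rotvec(s["ee_rot"]); T=Ro.from_euler("z",yaw)*Ro.from_rotvec([np.pi,0,0])
    print("xyz cm",(R.inv().apply(np.array(p)-s["position"])*100).round(2),"ang",(R.inv()*T).as_rotvec().round(4))
    print("t",round(s["clock"],2),"pos",s["position"].round(4),"yaw",round(float(np.arctan2(*R.as_matrix()[[1,0],0])),4),"tilt",R.as_matrix()[:,2].round(4),"F",s["force"].round(1),"w",round(s["width"]*92,1),"q",s["joints"].round(2))
E
python3 - <<'E'
from h import *
print("tab scene",back("scene",(254.1,274.9),.023)); togo([.4487,-.371,.2],np.pi-.03)
E
```

```text
tab scene [ 0.46935993 -0.09043472]
xyz cm [ 31.48 -13.47   0.45] ang [-6.0000e-04 -1.9000e-03 -2.8028e+00]
t 0.1 pos [ 0.1897 -0.595   0.2043] yaw 0.3088 tilt [-6.0e-04  1.3e-03 -1.0e+00] F [-0.  -0.6 -0.2] w 91.8 q [ 1.16  0.44  0.02  1.57 -0.01  1.13 -0.08]
```

Call:
jog_arm(moves=[{"fingers": -1,"xyz": [5,-2,0.4],"angular": [0,0,-0.17]},{"fingers": -1,"xyz": [10,-4,0.4],"angular": [0,0,-0.34]},{"fingers": -1,"xyz": [15,-6,0.4],"angular": [0,0,-0.51]},{"fingers": -1,"xyz": [20,-8,0.4],"angular": [0,0,-0.68]},{"fingers": -1,"xyz": [25,-10.5,0.4],"angular": [0,0,-0.85]},{"fingers": -1,"xyz": [30,-13,0.4],"angular": [0,0,-1.02]},{"fingers": -1,"xyz": [31.5,-13.5,0.4],"angular": [0,0,-1.2]},{"fingers": -1,"xyz": [31.5,-13.5,0.4],"angular": [0,0,-1.38]},{"fingers": -1,"xyz": [31.5,-13.5,0.4],"angular": [0,0,-1.56]},{"fingers": -1,"xyz": [31.5,-13.5,0.4],"angular": [0,0,-1.74]},{"fingers": -1,"xyz": [31.5,-13.5,0.4],"angular": [0,0,-1.92]},{"fingers": -1,"xyz": [31.5,-13.5,0.4],"angular": [0,0,-2.1]}])

```text
clock: 1.6
position: [0.4487, -0.371, 0.2006]
ee_rot: [-1.117, -2.936, -0.0]
force: [-0.1, -0.7, 0.9]
width: 1.002
```

```bash
python3 -c "
from h import *
togo([.4487,-.371,.2],np.pi-.03)"
```

```text
xyz cm [-0.    0.    0.06] ang [ 2.00e-04 -9.00e-04 -6.97e-01]
t 1.6 pos [ 0.4487 -0.371   0.2006] yaw 2.4146 tilt [-7.e-04  5.e-04 -1.e+00] F [-0.1 -0.7  0.9] w 92.2 q [ 0.98  0.43 -0.53  1.65  0.23  1.13  1.23]
```

Call:
jog_arm(moves=[{"fingers": -1,"xyz": [0,0,1],"angular": [0,0,-0.18]},{"fingers": -1,"xyz": [0,0,2],"angular": [0,0,-0.36]},{"fingers": -1,"xyz": [0,0,3.5],"angular": [0,0,-0.54]},{"fingers": -1,"xyz": [0,0,5],"angular": [0,0,-0.7]},{"fingers": -1,"xyz": [0,0,7],"angular": [0,0,-0.7]},{"fingers": -1,"xyz": [0,0,9],"angular": [0,0,-0.7]},{"fingers": -1,"xyz": [0,0,11],"angular": [0,0,-0.7]},{"fingers": -1,"xyz": [0,0,12.1],"angular": [0,0,-0.7]},{"fingers": -1,"xyz": [0,0,12.1],"angular": [0,0,-0.7]}])

```text
clock: 2.72
position: [0.4485, -0.3708, 0.0793]
ee_rot: [-0.052, -3.14, -0.002]
force: [-0.4, 0.0, -0.3]
width: 1.003
```

Run:
```python
from h import *
togo([.4487,-.371,.079],np.pi-.03)
s,t=imaging.get_image("scene")[:,:,::-1].copy(),imaging.get_image("top")[:,:,::-1].copy()
f=lambda im,x,y,w,h:cv2.resize(im[y:y+h,x:x+w],(400,400),interpolation=cv2.INTER_CUBIC)
cv2.imwrite("pics/g1.png",np.hstack([f(s,290,120,80,80),f(t,300,195,70,70)]))
```

```text
xyz cm [-0.02 -0.02  0.03] ang [ 0.0009 -0.0013 -0.0028]
t 2.73 pos [ 0.4485 -0.3708  0.0793] yaw 3.1088 tilt [-0.0012  0.001  -1.    ] F [-0.4  0.  -0.3] w 92.3 q [ 1.04  0.58 -0.63  1.78  0.42  0.92  1.76]
```

View pics/g1.png

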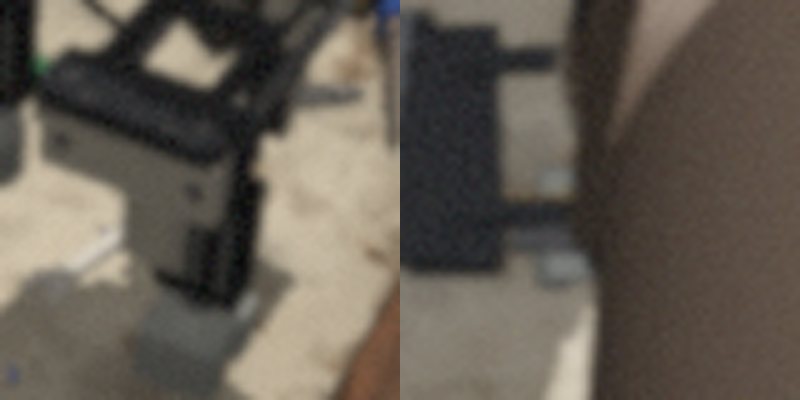

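The gripper now straddles the driver: the foot is at (190,340) in the left panel, below the fingers. It hides the handle, so I'll close by feel.

Call:
jog_arm(moves=[{"fingers": 1,"xyz": [0,0,0],"angular": [0,0,0]},{"fingers": 1,"xyz": [0,0,0],"angular": [0,0,0]},{"fingers": 1,"xyz": [0,0,0],"angular": [0,0,0]},{"fingers": 1,"xyz": [0,0,0],"angular": [0,0,0]},{"fingers": 1,"xyz": [0,0,0],"angular": [0,0,0]},{"fingers": 1,"xyz": [0,0,0],"angular": [0,0,0]},{"fingers": 1,"xyz": [0,0,0],"angular": [0,0,0]},{"fingers": 1,"xyz": [0,0,0],"angular": [0,0,0]}], grip_force=25)

```text
clock: 3.82
position: [0.4489, -0.3712, 0.08]
ee_rot: [-0.052, -3.141, 0.0]
force: [-0.1, 0.7, -0.5]
width: 0.239
```

Call:
jog_arm(moves=[{"fingers": 1,"xyz": [0,0,-1],"angular": [0,0,0]},{"fingers": 1,"xyz": [0,0,-3],"angular": [0,0,0]},{"fingers": 1,"xyz": [0,0,-5.5],"angular": [0,0,0]},{"fingers": 1,"xyz": [0,0,-8],"angular": [0,0,0]},{"fingers": 1,"xyz": [0,0,-8],"angular": [0,0,0]}])

```text
clock: 4.45
position: [0.4503, -0.3716, 0.1623]
ee_rot: [0.052, 3.138, -0.004]
force: [0.8, -0.2, -1.9]
width: 0.236
```

Run:
```python
from h import *
togo([.4696,-.0935,.16],np.pi+.297)
```

```text
xyz cm [-1.01 27.86  0.17] ang [-0.0028  0.0029 -0.3299]
t 4.45 pos [ 0.4503 -0.3716  0.1623] yaw 3.1087 tilt [ 0.0032 -0.0024 -1.    ] F [ 0.8 -0.2 -1.9] w 21.7 q [ 1.07  0.5  -0.68  1.69  0.35  1.07  1.82]
```

Call:
jog_arm(moves=[{"fingers": 1,"xyz": [-0.1,2,0],"angular": [0,0,0]},{"fingers": 1,"xyz": [-0.2,5,0],"angular": [0,0,-0.05]},{"fingers": 1,"xyz": [-0.4,9,0],"angular": [0,0,-0.1]},{"fingers": 1,"xyz": [-0.6,13,0],"angular": [0,0,-0.15]},{"fingers": 1,"xyz": [-0.8,17,0],"angular": [0,0,-0.2]},{"fingers": 1,"xyz": [-1,21,0],"angular": [0,0,-0.25]},{"fingers": 1,"xyz": [-1.1,24,0],"angular": [0,0,-0.3]},{"fingers": 1,"xyz": [-1.2,26.5,0],"angular": [0,0,-0.33]},{"fingers": 1,"xyz": [-1.2,27.8,0],"angular": [0,0,-0.33]},{"fingers": 1,"xyz": [-1.2,27.8,0],"angular": [0,0,-0.33]},{"fingers": 1,"xyz": [-1.2,27.8,0],"angular": [0,0,-0.33]}])

```text
clock: 5.82
position: [0.4698, -0.0946, 0.1597]
ee_rot: [0.463, -3.107, 0.001]
force: [-0.3, -0.8, -1.4]
width: 0.237
```

Run:
```python
from h import *
togo([.4696,-.0935,.16],np.pi+.297)
s,t=imaging.get_image("scene")[:,:,::-1].copy(),imaging.get_image("top")[:,:,::-1].copy()
cv2.imwrite("pics/scene1.png",s);cv2.imwrite("pics/top1.png",t)
p=arm.observe()["position"]; q=(*p[:2],.297); z=p[2]-.0797
B=[(box(*q,.04,.046,z,z+.032),(0,0,255)),(box(.4696,-.0935,.297,.044,.006,.014,.032),(0,255,0))]
x,y=230,235
cv2.imwrite("pics/g2.png",np.hstack([cv2.resize(overlay("scene",s,[],(220,215,70,90),6),(400,514)),cv2.resize(overlay("scene",s,B,(220,215,70,90),6),(400,514))]))
```

```text
xyz cm [-0.01  0.11 -0.03] ang [-0.0002 -0.0008 -0.0013]
t 5.83 pos [ 0.4698 -0.0946  0.1597] yaw -2.8459 tilt [-7.e-04 -4.e-04 -1.e+00] F [-0.3 -0.8 -1.4] w 21.8 q [ 0.76  0.37 -0.85  1.93  0.34  0.99  1.62]
```

View pics/g2.png

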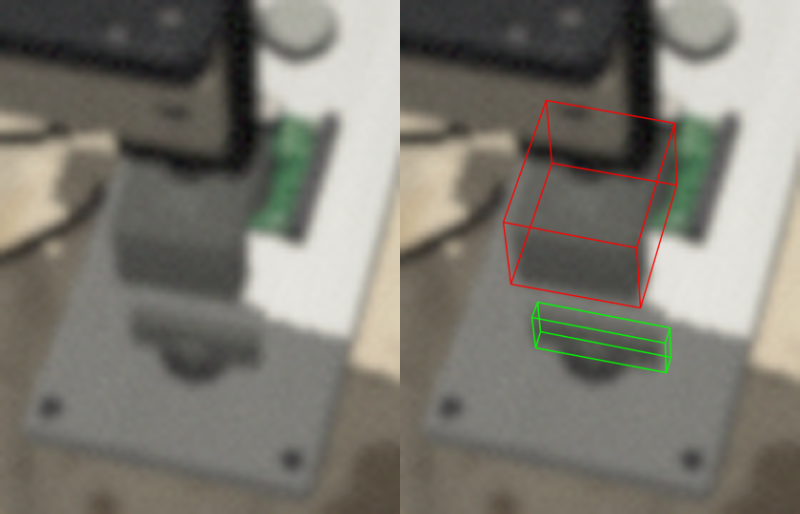

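The scene view shows the foot in line with the tab. The tab front runs (133,340)–(260,367) and the foot bottom edge (118,278)–(240,300). Compared with their models, the driver sits about 2 mm toward −x along the tab and nothing across it. I'll shift by that and go down.

```bash
python3 -c "
from h import *
togo([.4715,-.0929,.115],np.pi+.297)"
```

```text
xyz cm [-0.2   0.13  4.48] ang [-0.0001 -0.0005 -0.0018]
t 5.92 pos [ 0.47   -0.0948  0.1598] yaw -2.8464 tilt [-4.e-04 -3.e-04 -1.e+00] F [-0.1 -0.3 -2. ] w 21.9 q [ 0.76  0.37 -0.85  1.93  0.34  0.99  1.62]
```

Call:
jog_arm(moves=[{"fingers": 1,"xyz": [-0.2,0.1,1],"angular": [0,0,0]},{"fingers": 1,"xyz": [-0.2,0.1,2.5],"angular": [0,0,0]},{"fingers": 1,"xyz": [-0.2,0.1,4],"angular": [0,0,0]},{"fingers": 1,"xyz": [-0.2,0.1,4.6],"angular": [0,0,0]},{"fingers": 1,"xyz": [-0.2,0.1,5],"angular": [0,0,0]},{"fingers": 1,"xyz": [-0.2,0.1,5.4],"angular": [0,0,0]},{"fingers": 1,"xyz": [-0.2,0.1,5.4],"angular": [0,0,0]}])

```text
clock: 6.8
position: [0.4718, -0.0921, 0.106]
ee_rot: [-0.465, 3.107, -0.0]
force: [0.3, 0.1, -0.9]
width: 0.238
```

```bash
python3 -c "
from h import *
togo([.4715,-.0929,.094],np.pi+.297)"
```

```text
xyz cm [ 0.05 -0.06  1.2 ] ang [-0.0001 -0.      0.0002]
t 6.8 pos [ 0.4718 -0.0921  0.106 ] yaw -2.8444 tilt [ 0.e+00 -1.e-04 -1.e+00] F [ 0.3  0.1 -0.9] w 21.9 q [ 0.7   0.44 -0.81  1.99  0.42  0.88  1.54]
```

Foot bottom is 6 mm below the tab top with no contact force, so the slot straddles it. Lowering the rest of the way.

Call:
jog_arm(moves=[{"fingers": 1,"xyz": [0,0,0.4],"angular": [0,0,0]},{"fingers": 1,"xyz": [0,0,0.8],"angular": [0,0,0]},{"fingers": 1,"xyz": [0,0,1.1],"angular": [0,0,0]},{"fingers": 1,"xyz": [0,0,1.25],"angular": [0,0,0]},{"fingers": 1,"xyz": [0,0,1.35],"angular": [0,0,0]},{"fingers": 1,"xyz": [0,0,1.35],"angular": [0,0,0]}])

```text
clock: 7.55
position: [0.4727, -0.0925, 0.0937]
ee_rot: [-0.465, 3.105, -0.003]
force: [-2.4, -1.8, 14.0]
width: 0.236
```

```bash
python3 -c "
from h import *
togo([.4715,-.0929,.094],np.pi+.297)"
```

```text
xyz cm [ 0.13 -0.   -0.03] ang [-0.0018  0.0013 -0.    ]
t 7.55 pos [ 0.4727 -0.0925  0.0937] yaw -2.8446 tilt [ 0.0018 -0.0014 -1.    ] F [-2.4 -1.8 14. ] w 21.7 q [ 0.69  0.46 -0.8   2.    0.44  0.85  1.52]
```

Run:
```python
from h import *
s,t=imaging.get_image("scene")[:,:,::-1].copy(),imaging.get_image("top")[:,:,::-1].copy()
B=[(box(.4696,-.0935,.297,.04,.046,.014,.046),(0,0,255)),(box(.4696,-.0935,.297,.044,.006,.014,.032),(0,255,0))]
f=lambda n,im,b,r:cv2.resize(overlay(n,im,b,r,6),(400,300))
cv2.imwrite("pics/g3.png",np.vstack([np.hstack([f("scene",s,b,(225,240,60,45)) for b in([],B)]),np.hstack([f("top",t,b,(165,202,60,45)) for b in ([],B)])]))
```

```text
(no output)
```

View pics/g3.png

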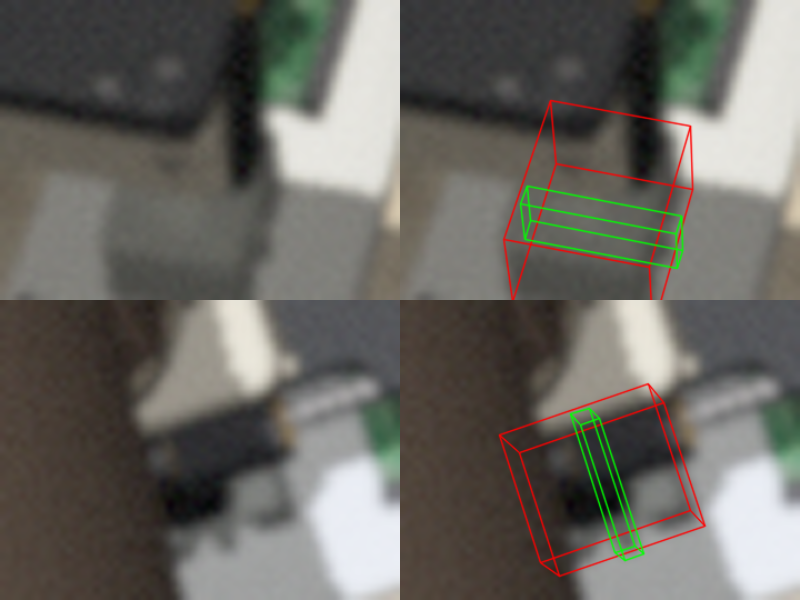

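Seated at the expected height (z 0.0937, 14 N contact). In the scene view the foot is within about 1.5 mm of the tab centre, with its edges at (108,240) and (245,268). The driver centre sits about 2 mm along tool +x from the TCP, so I'll turn about that point.

Call:
jog_arm(moves=[{"fingers": 1,"xyz": [0,-0.03,-0.04],"angular": [0,0,0.14]},{"fingers": 1,"xyz": [0.01,-0.06,-0.04],"angular": [0,0,0.28]},{"fingers": 1,"xyz": [0.02,-0.08,-0.04],"angular": [0,0,0.42]},{"fingers": 1,"xyz": [0.03,-0.11,-0.04],"angular": [0,0,0.56]},{"fingers": 1,"xyz": [0.05,-0.13,-0.04],"angular": [0,0,0.7]},{"fingers": 1,"xyz": [0.07,-0.15,-0.04],"angular": [0,0,0.84]},{"fingers": 1,"xyz": [0.09,-0.17,-0.04],"angular": [0,0,0.98]},{"fingers": 1,"xyz": [0.11,-0.18,-0.04],"angular": [0,0,1.12]}])

```text
clock: 8.65
position: [0.4726, -0.094, 0.0937]
ee_rot: [1.261, 2.875, 0.001]
force: [1.7, -0.4, 3.2]
width: 0.241
```

```bash
python3 -c "
from h import *
togo([.4715,-.0929,.0937],np.pi+.297-1.7);print(arm.observe()['ft_torque'])"
```

```text
xyz cm [ 0.16 -0.   -0.  ] ang [0.0023 0.0013 0.576 ]
t 8.65 pos [ 0.4726 -0.094   0.0937] yaw 2.3146 tilt [ 2.6e-03 -2.0e-04 -1.0e+00] F [ 1.7 -0.4  3.2] w 22.2 q [ 0.49  0.39 -0.52  2.02  0.27  0.8   0.56]
[ 0.01115836 -0.38655949  0.10867328]
```

Call:
jog_arm(moves=[{"fingers": 1,"xyz": [0.01,-0.03,0],"angular": [0,0,0.14]},{"fingers": 1,"xyz": [0.02,-0.06,0],"angular": [0,0,0.28]},{"fingers": 1,"xyz": [0.02,-0.09,0],"angular": [0,0,0.42]},{"fingers": 1,"xyz": [0.03,-0.11,0],"angular": [0,0,0.58]},{"fingers": 1,"xyz": [0.03,-0.11,0],"angular": [0,0,0.58]},{"fingers": 1,"xyz": [0.03,-0.11,0],"angular": [0,0,0.58]},{"fingers": 1,"xyz": [0.03,-0.11,0],"angular": [0,0,0.58]}])

```text
clock: 9.52
position: [0.4715, -0.0947, 0.0937]
ee_rot: [2.021, 2.403, 0.002]
force: [0.8, -0.1, 6.1]
width: 0.239
```

```bash
python3 -c "
from h import *
togo([.4702,-.0947,.0937],np.pi+.297-1.7);print(arm.observe()['ft_torque'])"
```

```text
xyz cm [ 0.02 -0.13 -0.  ] ang [0.0023 0.0007 0.0045]
t 9.53 pos [ 0.4715 -0.0947  0.0937] yaw 1.7431 tilt [ 2.4e-03 -2.0e-04 -1.0e+00] F [ 0.8 -0.1  6.1] w 22.0 q [ 0.39  0.37 -0.38  2.03  0.19  0.78  0.07]
[-0.07623342 -0.44255447 -0.07571837]
```

Call:
jog_arm(moves=[{"fingers": -1,"xyz": [0,0,0],"angular": [0,0,0]},{"fingers": -1,"xyz": [0,0,0],"angular": [0,0,0]},{"fingers": -1,"xyz": [0,0,0],"angular": [0,0,0]},{"fingers": -1,"xyz": [0,0,0],"angular": [0,0,0]},{"fingers": -1,"xyz": [0,0,-1],"angular": [0,0,0]},{"fingers": -1,"xyz": [0,0,-3],"angular": [0,0,0]},{"fingers": -1,"xyz": [0,0,-6],"angular": [0,0,0]},{"fingers": -1,"xyz": [0,0,-9],"angular": [0,0,0]},{"fingers": -1,"xyz": [0,0,-12],"angular": [0,0,0]},{"fingers": -1,"xyz": [0,0,-14],"angular": [0,0,0]},{"fingers": -1,"xyz": [0,0,-14],"angular": [0,0,0]}])

```text
clock: 10.9
position: [0.4712, -0.0947, 0.2348]
ee_rot: [2.025, 2.398, 0.003]
force: [0.7, 0.5, -0.1]
width: 1.0
```

```bash
python3 -c "
from h import *
togo([.35,.0,.26],np.pi+.297-1.7)
togo([.36,-.33,.26],np.pi+.297-1.7)"
```

```text
xyz cm [ 11.36 -10.36  -2.57] ang [0.0034 0.0013 0.0002]
t 10.9 pos [ 0.4712 -0.0947  0.2348] yaw 1.7388 tilt [ 3.5e-03 -7.0e-04 -1.0e+00] F [ 0.7  0.5 -0.1] w 92.0 q [ 0.43  0.2  -0.41  1.85  0.09  1.11  0.16]
xyz cm [-21.34 -14.89  -2.54] ang [0.0034 0.0013 0.0002]
t 10.9 pos [ 0.4712 -0.0947  0.2348] yaw 1.7388 tilt [ 3.5e-03 -7.0e-04 -1.0e+00] F [ 0.7  0.5 -0.1] w 92.0 q [ 0.43  0.2  -0.41  1.85  0.09  1.11  0.16]
```

Moving clear, toward −y, so both cameras see the driver.

Call:
jog_arm(moves=[{"fingers": -1,"xyz": [-3,-2,-1],"angular": [0,0,0]},{"fingers": -1,"xyz": [-7,-5,-2],"angular": [0,0,0]},{"fingers": -1,"xyz": [-11,-8,-2.5],"angular": [0,0,0]},{"fingers": -1,"xyz": [-15,-11,-2.5],"angular": [0,0,0]},{"fingers": -1,"xyz": [-19,-14,-2.5],"angular": [0,0,0]},{"fingers": -1,"xyz": [-23,-16,-2.5],"angular": [0,0,0]},{"fingers": -1,"xyz": [-27,-16,-2.5],"angular": [0,0,0]},{"fingers": -1,"xyz": [-30,-16,-2.5],"angular": [0,0,0]},{"fingers": -1,"xyz": [-30,-16,-2.5],"angular": [0,0,0]},{"fingers": -1,"xyz": [-30,-16,-2.5],"angular": [0,0,0]}])

```text
clock: 12.15
position: [0.3625, -0.4161, 0.2571]
ee_rot: [-2.026, -2.399, -0.001]
force: [0.4, -0.4, 0.1]
width: 0.999
```

Run:
```python
from h import *
togo([.47,-.09,.2],0)
s,t=imaging.get_image("scene")[:,:,::-1].copy(),imaging.get_image("top")[:,:,::-1].copy()
yaw=.297-1.7; q=(.4703,-.093,yaw)
B=[(box(*q,.04,.046,.014,.046),(0,0,255)),(box(*q,.042,.022,.06,.126),(0,255,255))]
f=lambda n,im,b,r:cv2.resize(overlay(n,im,b,r,6),(400,300))
cv2.imwrite("pics/g4.png",np.vstack([np.hstack([cv2.resize(s[105:285,215:355],(400,300)),f("scene",s,B,(215,215,88,66))]),np.hstack([f("top",t,b,(165,195,72,54)) for b in ([],B)])]))
```

```text
xyz cm [30.34 16.07  5.75] ang [-1.9000e-03 -6.0000e-04  1.7393e+00]
t 12.15 pos [ 0.3625 -0.4161  0.2571] yaw 1.7393 tilt [-9.0e-04  1.5e-03 -1.0e+00] F [ 0.4 -0.4  0.1] w 91.9 q [ 0.88  0.29 -0.16  1.66  0.05  1.2   0.88]
```

View pics/g4.png

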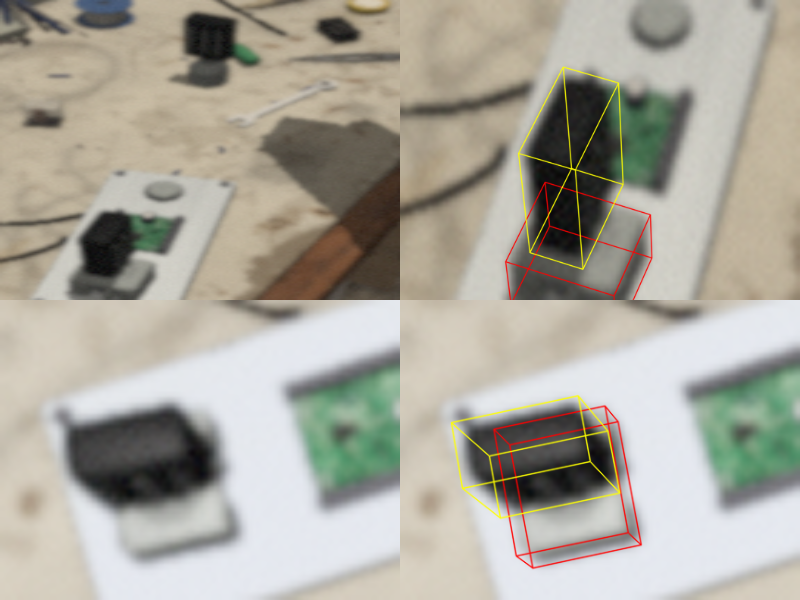

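```bash
python3 -c "
from cell import job
print(job.sign_off())"
```

```text
the job is handed in; nothing more can be done
None
```

I started the spade screw with the slot-footed driver and handed the job in at about 12 s of the 43 s allowed. The driver is standing over the screw, released.

**What I did:** I gripped the handle at 22 mm and lowered the slot over the tab without touching it. The foot then sat on the plate at the expected height with about 14 N of contact. Only after that did I turn it 1.7 rad (97°) clockwise about the screw axis, then opened the gripper and moved clear.

**Last checks:**
- **Upright and centred:** the final pictures show the driver upright on the plate, within about 1–2 mm of the expected centre.
- **Driver turn:** the heading matches the commanded turn, so it did not slip in the grip.
- **Other driver:** the round-footed driver is still standing where it was.
- **Arm:** it is clear of everything, with no contact force.

**Not confirmed:**
- **Screw turn:** the foot hides the tab, so I could not see how far the screw turned. Allowing for the 16° of play, I estimate about 1.4 rad (80°).
- **Tab centre:** the two cameras disagreed by about 1.5 mm along the tab and up to 5 mm across it (about 2 mm after allowing for the tab's thickness). I used a position between them.
- **Driver fits:** the early fits to the driver's outline disagreed on its heading. I relied on the gripper pads to line it up.

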